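# Touch off a casting with three spring probes

## Robot

A 7-joint arm with a two-finger parallel gripper is mounted at the origin on a cart in front of the work surface, level with it; the furniture and walls round the work are solid. World frame = base frame: x ahead of the robot, y to its left, z up, the work surface at z = 0. Lengths are in m, angles in rad, forces in N, time in s.
With the tool pointing down it reaches from about 0.425 to 0.825 m from the base axis. Payload 3.6 kg.
Tool frame: the origin (TCP) lies at the very end of the fingers, on their centre line; the grasp point (between the pads) lies 19 mm behind it; z points along the fingers, y is the line along which they close (so a half turn about z gives the same grasp; the last joint's range is limited). The gripper opens to 85 mm and grips with 20 to 120 N. Pads are 22 mm wide; open, the fingers measure 114 mm over their backs; the gripper's body (76 mm by 85 mm) begins 54 mm behind the grasp point. The pads swing forward as they close: fully open they stand 13 mm farther back than shut.
Start: joints at [-1.325, 0.615, -0.013, 1.423, 0.008, 1.103, -0.04], TCP at [0.174, 0.626, 0.231] pointing down, gripper open.
Joint ranges: [-3.12, 3.12], [-0.3, 2.06], [-1.34, 1.32], [0.26, 2.42], [-1.36, 4.5], [0.01, 1.98], [-2.84, 2.84]. Speed limits (rad/s): [2.79, 2.79, 3.14, 3.14, 3.14, 3.14, 3.14].

## Interface

Orientations are given as a 3x3 rotation matrix whose columns are the frame's x, y, z axes.
In Python, from workcell import r gives the robot as it stands.
- The arm moves only by the tool step_arm, never from a script. Its argument "rows" is a list of rows, each a list of 4 numbers: the shift along the world's x, y, z in m, then the turn about the world's z in rad. A call has exactly 10 rows; each row is the pose to reach, as a shift and turn from the pose commanded when the call began; what a row does not reach only later rows make up. A row lasts 1/12 s, in which the tool goes at most 41.7 mm and 7.16 degrees, less where a joint would pass 70% of its speed; a pose out of reach is approached as far as the arm can. A call with a gripper value outside its range is refused whole. "gripper" is the opening, from -1 (shut) to 1 (fully open), so that 0 is half open, set as the call begins (left out, the last holds). The fingers move at their own pace and stop on an object; the grip force is fixed at half the most. Time passes only in rows, so rows that repeat a pose let the fingers close, or fill a call up. It gives the time, the measured TCP pose, the force, the opening and the grip force at its end, in the units of the state.
- r.observe(): the state, without advancing time (a new reading comes with each control period).
- r.get_image(name): name is "scene" or "top" or "wrist"; returns a dict with "pixels" (420x560x3 uint8, blue, green, red), "z_map" (420x560 float32, m along the optical axis (not along the pixel's ray), 0 where there is no reading), "intrinsics" (3x3 intrinsics, pixels), "eye" and "orientation" of the camera in the world. Camera axes: x right, y down, z forward; pixel columns grow to the right and rows downward; lengths in m; the calibration is good to about 2 mm. A picture is of the moment at which its call begins.
- r.finish_job(): hands the job in; it is judged then, once.
The state is a dict: "time_s": time; "qpos": joint angles; "qd": joint speeds; "tau": joint torques, N m; "eef_pos": TCP position; "eef_rot": TCP orientation; "ft_force": force on the tool from outside, world axes, zero at the start; "wrist_torque": the same for the moment, N m; "opening": finger opening in m; "grip_force": force on a finger pad.
Only numpy, scipy, OpenCV 4.12 (cv2) and the standard library are available. Lean on these libraries where they do the work, as an engineer would, in place of code of your own. Each camera call takes 0.05 s, during which the arm holds its last target. There are 200 camera calls.

## Task

Touch off the casting on the inspection fixture at its three bosses: slide the two blue-handled probes up to the long side first, then the orange-handled probe up to the end, and leave each one bearing on its boss at about 5 N. The bosses are rough and uneven, so go by feel; never jam a probe, do not shift the casting, and leave the things round about alone.

Things in the scene. Friction and masses are not known exactly. Their poses are not given: they have to be found in the camera images.
- fixture: aluminium base plate 12 mm thick, bolted to the table, its underside on the table top; carries three steel probe guides and two dark rest bars whose tops are 20 mm above the table. Its x axis points from the two blue-handled probes to the casting; the orange-handled probe lies on its -y side and slides along +y.
- casting: loose dark grey iron casting, about 3 kg, 80 (x) x 150 (y) x 30 mm, round hub to 40 mm. Origin: centre of its underside, on the rest bars. Three 25 mm round bosses, centred 16 mm above the underside, face the probes: two on the -x side (y = +45, -45 mm), one on the -y end (x = -20 mm). Each stands 3 to 13 mm proud of the body, differently each time; the pose does not tell how far.
- probe_left: blue-handled probe carriage on the +y side of its twin. Origin under the handle, 12 mm above the table; x axis = slide direction to the casting, z up. Block 40 x 30 mm, top 30 mm above the origin. Its spring-backed stylus ends in a red ball 60 mm ahead of the origin, 24 mm above it. Travel 62 mm; starts slid forward 0 to 20 mm, the ball clear of the boss.
- probe_left_handle (a point): middle of the upright blue handle of probe_left: 14 mm along the slide, 18 mm across, 36 mm tall, centred 60 mm above the table. All three carriages drag on their guides with about 10 N of friction (steady, both ways), so they stay where left and hold their spring; a push on the handle feels this drag plus the spring.
- probe_right: the other blue-handled probe carriage, 90 mm to the -y side of probe_left and built like it. In each of the three probes the stylus is pushed back against a spring of 2 N per mm, 9 mm of travel, no preload; 5 N is 2.5 mm.
- probe_right_handle (a point): middle of the handle of probe_right, same sizes as probe_left's.
- probe_end: orange-handled probe carriage facing the casting's end; built like probe_left, its x axis is its slide direction to the casting.
- probe_end_handle (a point): middle of the upright orange handle of probe_end, same sizes as probe_left's.
- scriber_stand: small upright stand, black weighted base and steel pin, 27 x 27 x 64 mm, a bystander; origin at the centre of its underside.
- grease_tin: white tin with an orange lid, 67 mm diameter, 42 mm high, a bystander; origin at the centre of its underside.
- tape_measure: yellow tape measure 69 x 80 x 35 mm, a bystander; origin at the centre of its underside.

How it is judged:
By the outcome, as a careful person would: the job done as asked, in the order asked, and still so for the second after the job is handed in, with the robot touching nothing.
It also fails if it takes over 66 s, if anything falls off the work surface, if the arm or the gripper's body presses on something with over 40 N, if the wrist force passes 120 N, or if a joint passes its speed limit or range.

## Working session

There is one attempt and no reset: what is moved stays moved. The work goes in short steps, Python scripts to look and compute and a tool call to move; the robot and the scene stay as the last step left them, time stands still between calls to the robot, and variables do not carry over. Pictures are saved under pics/ and viewed, at most 10 in all, crops included, and the job is handed in when it is done.

Besides the shell and the picture viewer there is one more tool, called after ">>>" by a JSON object that holds its "op" and its "data", one argument or row to a line. step_arm: Moves the arm, as the interface text tells. Its arguments: {"type":"object","properties":{"rows":{"type":"array"},"gripper":{"type":"number"}},"required":["rows"]}

```bash
mkdir -p pics; ls
cat > h.py <<'E'
import numpy as np, cv2, pickle
from workcell import r
def grab(n,tag):
    d=r.get_image(n); pickle.dump(d,open(f'pics/{tag}.pkl','wb')); cv2.imwrite(f'pics/{tag}.png',d['pixels']); return d
def load(tag): return pickle.load(open(f'pics/{tag}.pkl','rb'))
def pts(d,uv,z=None):
    """pixels -> world; on plane z, or with depth map"""
    uv=np.atleast_2d(uv).astype(float); K=np.array(d['intrinsics']); R=np.array(d['orientation']); e=np.array(d['eye'])
    ray=np.c_[uv,np.ones(len(uv))]@np.linalg.inv(K).T
    if z is None:
        dep=d['z_map'][uv[:,1].round().astype(int),uv[:,0].round().astype(int)]
        return e+(ray*dep[:,None])@R.T
    w=ray@R.T
    return e+w*((z-e[2])/w[:,2])[:,None]
E
python3 - <<'E'
from h import *
for n in('scene','top'):
    d=grab(n,n+'0'); print(n,np.round(d['eye'],3),np.round(d['orientation'],2).tolist(),d['intrinsics'][0])
s=r.observe(); print({k:np.round(v,3).tolist() for k,v in s.items()})
E
```

```text
pics
scene [ 0.151 -0.353  0.715] [[0.71, -0.54, 0.45], [-0.7, -0.55, 0.46], [-0.0, -0.64, -0.77]] [477.11083427   0.         275.75632883]
top [0.371 0.053 1.113] [[0.0, -0.99, 0.14], [-1.0, -0.0, -0.0], [0.01, -0.14, -0.99]] [468.265556     0.         283.29413757]
{'time_s': 0.1, 'qpos': [-1.325, 0.616, -0.013, 1.425, 0.008, 1.103, -0.04], 'qd': [0.001, -0.002, 0.0, -0.004, 0.001, 0.002, -0.001], 'tau': [0.002, -47.039, 0.26, -17.157, 0.01, 0.006, -0.0], 'eef_pos': [0.174, 0.625, 0.23], 'eef_rot': [[-0.963, 0.268, -0.001], [0.268, 0.963, -0.002], [-0.0, -0.002, -1.0]], 'ft_force': [-0.049, -0.45, 0.451], 'wrist_torque': [-0.02, 0.054, 0.002], 'grip_force': 0.0, 'opening': 0.085}
```

View pics/top0.png

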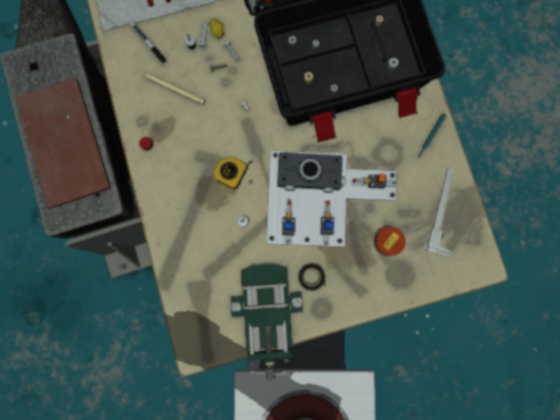

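View pics/scene0.png

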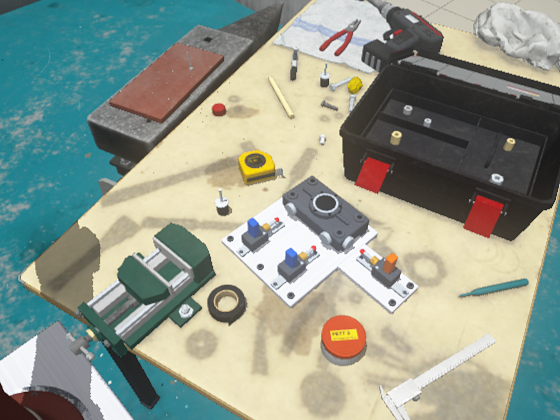

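The top view shows the blue handles near (289,226) and (328,226), the orange handle near (380,180), the casting at (310,170), and the tin at (390,240). The scene view agrees: the blue handles are at (253,230) and (291,258), the orange one is at (390,262), and the red balls sit ahead of each handle. Next I'll measure them.

```bash
cat > m.py <<'E'
from h import *
def blobs(d,kind,amin=6):
    h=cv2.cvtColor(d['pixels'],cv2.COLOR_BGR2HSV); H,S,V=cv2.split(h)
    m={'blue':(H>100)&(H<125)&(S>140)&(V>60),'orange':(H>5)&(H<16)&(S>170)&(V>120),'red':((H<5)|(H>172))&(S>150)&(V>90)}[kind]
    n,l,st,c=cv2.connectedComponentsWithStats(m.astype(np.uint8))
    return [(st[i,4],c[i],np.argwhere(l==i)[:,::-1]) for i in range(1,n) if st[i,4]>=amin]
if __name__=='__main__':
    for t in('top0','scene0'):
        d=load(t)
        for k in('blue','orange','red'):
            for a,c,p in blobs(d,k):
                w=pts(d,p); ok=(w[:,2]>.015)&(w[:,2]<.09)
                if ok.sum()<4 or a>600: continue
                w=w[ok]; top=w[w[:,2]>w[:,2].max()-.006]
                if not(.35<w[:,0].mean()<.9): continue
                print(t,k,a,c.round(1),'mean',w.mean(0).round(4),'topmean',top.mean(0).round(4),len(top))
    d=load('top0')
    # white plate
    hsv=cv2.cvtColor(d['pixels'],cv2.COLOR_BGR2HSV); m=((hsv[...,1]<30)&(hsv[...,2]>150)).astype(np.uint8)
    n,l,st,c=cv2.connectedComponentsWithStats(m)
    for i in range(1,n):
        if st[i,4]>800: print('white',st[i],c[i].round(0))
E
python3 m.py
```

```text
top0 blue 60 [328.  224.7] mean [ 0.4781 -0.0526  0.0718] topmean [ 0.4778 -0.0537  0.0784] 32
top0 blue 58 [288.3 225.5] mean [0.4758 0.0363 0.0748] topmean [0.4768 0.0366 0.0788] 41
top0 orange 27 [381.8 177.6] mean [ 0.5845 -0.1746  0.0777] topmean [ 0.5839 -0.1745  0.0786] 21
top0 orange 398 [391. 241.] mean [ 0.4443 -0.1996  0.0413] topmean [ 0.4438 -0.1997  0.0424] 258
top0 red 103 [324.8 123.5] mean [ 0.6963 -0.0474  0.0886] topmean [ 0.6963 -0.0474  0.0886] 9
top0 red 6 [331.3 129.8] mean [ 0.6931 -0.0625  0.0842] topmean [ 0.6933 -0.0604  0.0859] 3
top0 red 88 [145.  142.5] mean [0.6817 0.3806 0.0176] topmean [0.6818 0.3807 0.0176] 61
scene0 blue 51 [252.3 222.2] mean [0.475  0.0361 0.0774] topmean [0.4751 0.0362 0.0775] 49
scene0 blue 59 [290.8 252.5] mean [ 0.477  -0.0537  0.0773] topmean [ 0.4771 -0.0537  0.0775] 55
scene0 orange 65 [391.3 258. ] mean [ 0.5841 -0.1745  0.0772] topmean [ 0.584  -0.1742  0.0773] 61
scene0 red 82 [218.  107.5] mean [0.6808 0.3798 0.017 ] topmean [0.6808 0.3798 0.017 ] 66
scene0 red 9 [276.8 219.1] mean [0.5315 0.034  0.0382] topmean [0.5312 0.034  0.0387] 8
scene0 red 11 [313.5 247.2] mean [ 0.5322 -0.0559  0.0396] topmean [ 0.5322 -0.0559  0.0396] 11
scene0 red 10 [361.9 250.9] mean [ 0.5859 -0.1194  0.0391] topmean [ 0.5859 -0.1194  0.0391] 10
white [ 266  151  130   95 4533] [316. 206.]
white [ 291  372   83   48 2168] [346. 390.]
```

Run:
```python
from h import *
a=cv2.imread('pics/top0.png')[140:260,255:405]; b=cv2.imread('pics/scene0.png')[170:320,215:425]
cv2.imwrite('pics/c0.png',np.vstack([cv2.resize(a,(375,300),interpolation=2),cv2.resize(b,(375,268),interpolation=2)]))
```

```text
(no output)
```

View pics/c0.png

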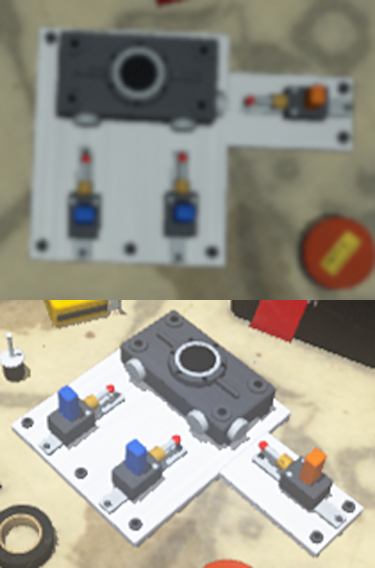

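The crop confirms the layout: all three balls are clear of their bosses, with the fixture turned about -2°. I'll get its yaw and the gaps.

Run:
```python
from h import *
from m import *
V,U=np.mgrid[0:420,0:560]; UV=np.c_[U.ravel(),V.ravel()]
d=load('top0'); hsv=cv2.cvtColor(d['pixels'],cv2.COLOR_BGR2HSV); m=((hsv[...,1]<30)&(hsv[...,2]>150)).astype(np.uint8)
n,l,st,c=cv2.connectedComponentsWithStats(m); i=l[206,316] or 1
for i in range(1,n):
    if st[i,4]==4533:
        p=np.argwhere(l==i)[:,::-1]
        bot=np.array([[u,p[p[:,0]==u,1].max()] for u in range(276,340)]); lef=np.array([[p[p[:,1]==v,0].min(),v] for v in range(156,240)])
        for e in(bot,lef):
            w=pts(d,e,.012); f=cv2.fitLine(w[:,:2].astype(np.float32),cv2.DIST_HUBER,0,.01,.01).ravel(); print('edge dir',f[:2],f[2:])
d=load('scene0'); P=pts(d,UV)
t=-.036; ex=np.array([np.cos(t),np.sin(t)]); ey=np.array([-ex[1],ex[0]])
for nm,h,a,b in(('L',(.475,.0362),ex,ey),('R',(.477,-.0537),ex,ey),('E',(.584,-.1743),ey,-ex)):
    q=P[:,:2]-np.array(h); s=q@a; c=q@b
    k=(abs(c)<.006)&(P[:,2]>.029)&(P[:,2]<.043)&(s>.03)&(s<.13)
    hist=np.histogram(s[k],bins=np.arange(.03,.131,.004)); print(nm,list(zip((hist[1][:-1]*1000).round().astype(int),hist[0])))
```

```text
edge dir [0.02989391 0.9995531 ] [ 0.43856287 -0.02021847]
edge dir [ 0.9994464  -0.03327049] [0.5518201  0.08216449]
L [(np.int64(30), np.int64(13)), (np.int64(34), np.int64(6)), (np.int64(38), np.int64(10)), (np.int64(42), np.int64(4)), (np.int64(46), np.int64(7)), (np.int64(50), np.int64(8)), (np.int64(54), np.int64(10)), (np.int64(58), np.int64(5)), (np.int64(62), np.int64(0)), (np.int64(66), np.int64(0)), (np.int64(70), np.int64(0)), (np.int64(74), np.int64(0)), (np.int64(78), np.int64(0)), (np.int64(82), np.int64(0)), (np.int64(86), np.int64(19)), (np.int64(90), np.int64(5)), (np.int64(94), np.int64(0)), (np.int64(98), np.int64(0)), (np.int64(102), np.int64(0)), (np.int64(106), np.int64(0)), (np.int64(110), np.int64(0)), (np.int64(114), np.int64(0)), (np.int64(118), np.int64(0)), (np.int64(122), np.int64(0)), (np.int64(126), np.int64(0))]
R [(np.int64(30), np.int64(14)), (np.int64(34), np.int64(8)), (np.int64(38), np.int64(7)), (np.int64(42), np.int64(6)), (np.int64(46), np.int64(10)), (np.int64(50), np.int64(9)), (np.int64(54), np.int64(12)), (np.int64(58), np.int64(3)), (np.i
[... 534 characters left out ...]
nt64(34), np.int64(10)), (np.int64(38), np.int64(8)), (np.int64(42), np.int64(9)), (np.int64(46), np.int64(8)), (np.int64(50), np.int64(9)), (np.int64(54), np.int64(13)), (np.int64(58), np.int64(7)), (np.int64(62), np.int64(0)), (np.int64(66), np.int64(0)), (np.int64(70), np.int64(0)), (np.int64(74), np.int64(0)), (np.int64(78), np.int64(16)), (np.int64(82), np.int64(2)), (np.int64(86), np.int64(0)), (np.int64(90), np.int64(0)), (np.int64(94), np.int64(0)), (np.int64(98), np.int64(0)), (np.int64(102), np.int64(0)), (np.int64(106), np.int64(0)), (np.int64(110), np.int64(0)), (np.int64(114), np.int64(0)), (np.int64(118), np.int64(0)), (np.int64(122), np.int64(0)), (np.int64(126), np.int64(0))]
```

>>> {"op": "step_arm", "data": {
  "rows": [
    [0.02,-0.03,0,0.02],
    [0.04,-0.06,0,0.05],
    [0.06,-0.095,0,0.08],
    [0.08,-0.13,0,0.1],
    [0.1,-0.165,0,0.12],
    [0.12,-0.2,0,0.14],
    [0.14,-0.235,0,0.16],
    [0.16,-0.27,0,0.18],
    [0.18,-0.305,0,0.2],
    [0.195,-0.34,0,0.235]
  ],
  "gripper": 0.3
}}

```text
time_s: 0.93
eef_pos: [0.3707, 0.2839, 0.2312]
eef_rot: [[-0.999, 0.037, 0.001], [0.037, 0.999, -0.0], [-0.001, -0.0, -1.0]]
ft_force: [0.4, 0.7, 0.4]
opening: 0.0554
grip_force: 0.0
```

>>> {"op": "step_arm", "data": {
  "rows": [
    [0.015,-0.035,0,0],
    [0.03,-0.07,0,0],
    [0.045,-0.105,0,0],
    [0.06,-0.14,-0.01,0],
    [0.075,-0.175,-0.03,0],
    [0.09,-0.21,-0.05,0],
    [0.1,-0.237,-0.07,0],
    [0.105,-0.248,-0.09,0.005],
    [0.105,-0.248,-0.1,0.005],
    [0.105,-0.248,-0.1,0.005]
  ]
}}

```text
time_s: 1.77
eef_pos: [0.4727, 0.0365, 0.1289]
eef_rot: [[-0.999, 0.035, -0.006], [0.035, 0.999, -0.001], [0.006, -0.001, -1.0]]
ft_force: [0.7, 0.7, 0.2]
opening: 0.0552
grip_force: 0.0
```

Run:
```python
from h import *
from m import *
d=grab('wrist','w1'); s=r.observe(); print(np.round(s['eef_pos'],4),np.round(s['ft_force'],2))
for a,c,p in blobs(d,'blue',40):
    w=pts(d,p); w=w[(w[:,2]>.072)&(w[:,2]<.085)]
    if len(w)>20: print(a,c.round(0),(w.min(0)/2+w.max(0)/2).round(4),w.mean(0).round(4),w.min(0).round(4),w.max(0).round(4))
```

```text
[0.4735 0.0377 0.1302] [-0.45  0.92  0.34]
755 [285. 236.] [0.4761 0.037  0.0758] [0.4752 0.0369 0.077 ] [0.4697 0.0283 0.0724] [0.4824 0.0456 0.0793]
848 [156. 242.] [ 0.4774 -0.0522  0.0758] [ 0.4768 -0.0516  0.0768] [ 0.471  -0.0607  0.072 ] [ 0.4838 -0.0438  0.0796]
```

View pics/w1.png

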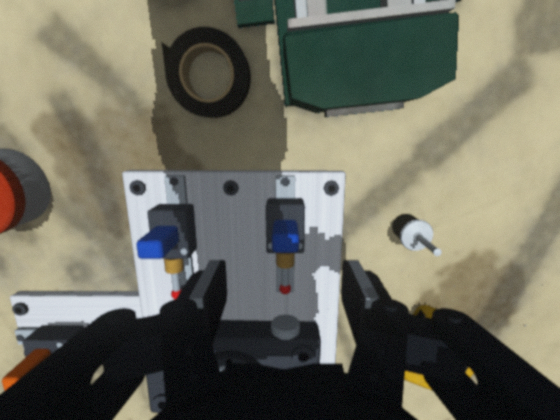

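The wrist view has the left handle at (285,236), centred between the fingers, with the right handle at (156,242). I'll descend and grip.

>>> {"op": "step_arm", "data": {
  "rows": [
    [0.002,-0.001,-0.01,0],
    [0.002,-0.001,-0.025,0],
    [0.002,-0.001,-0.04,0],
    [0.002,-0.001,-0.055,0],
    [0.002,-0.001,-0.065,0],
    [0.002,-0.001,-0.073,0],
    [0.002,-0.001,-0.078,0],
    [0.002,-0.001,-0.081,0],
    [0.002,-0.001,-0.081,0],
    [0.002,-0.001,-0.081,0]
  ]
}}

```text
time_s: 2.65
eef_pos: [0.4768, 0.0373, 0.0507]
eef_rot: [[-1.0, 0.032, 0.001], [0.032, 1.0, 0.0], [-0.001, 0.0, -1.0]]
ft_force: [-0.3, -0.2, -0.2]
opening: 0.0555
grip_force: 0.0
```

>>> {"op": "step_arm", "data": {
  "rows": [
    [0,0,0,0],
    [0,0,0,0],
    [0,0,0,0],
    [0,0,0,0],
    [0,0,0,0],
    [0,0,0,0],
    [0,0,0,0],
    [0,0,0,0],
    [0,0,0,0],
    [0,0,0,0]
  ],
  "gripper": -1
}}

```text
time_s: 3.48
eef_pos: [0.4768, 0.0372, 0.0508]
eef_rot: [[-0.999, 0.032, 0.001], [0.032, 0.999, 0.0], [-0.001, 0.0, -1.0]]
ft_force: [-1.1, 0.3, 5.3]
opening: 0.0165
grip_force: 58.7
```

>>> {"op": "step_arm", "data": {
  "rows": [
    [0.002,-0.0001,0,0],
    [0.004,-0.0001,0,0],
    [0.006,-0.0002,0,0],
    [0.008,-0.0003,0,0],
    [0.01,-0.0003,0,0],
    [0.012,-0.0004,0,0],
    [0.014,-0.0004,0,0],
    [0.016,-0.0005,0,0],
    [0.018,-0.0006,0,0],
    [0.02,-0.0006,0,0]
  ]
}}

```text
time_s: 4.32
eef_pos: [0.491, 0.0367, 0.0508]
eef_rot: [[-0.999, 0.032, -0.011], [0.032, 1.0, -0.0], [0.011, -0.001, -1.0]]
ft_force: [-10.2, 0.1, 16.3]
opening: 0.017
grip_force: 60.2
```

>>> {"op": "step_arm", "data": {
  "rows": [
    [0.0004,0,0,0],
    [0.0008,0,0,0],
    [0.0012,0,0,0],
    [0.0016,0,0,0],
    [0.002,-0.0001,0,0],
    [0.0024,-0.0001,0,0],
    [0.0028,-0.0001,0,0],
    [0.0032,-0.0001,0,0],
    [0.0036,-0.0001,0,0],
    [0.004,-0.0001,0,0]
  ]
}}

```text
time_s: 5.15
eef_pos: [0.4949, 0.0365, 0.0508]
eef_rot: [[-0.999, 0.032, -0.011], [0.032, 0.999, -0.0], [0.011, -0.001, -1.0]]
ft_force: [-10.8, 0.8, 14.8]
opening: 0.0168
grip_force: 60.2
```

>>> {"op": "step_arm", "data": {
  "rows": [
    [0.0006,0,0,0],
    [0.0012,0,0,0],
    [0.0018,-0.0001,0,0],
    [0.0024,-0.0001,0,0],
    [0.003,-0.0001,0,0],
    [0.0036,-0.0001,0,0],
    [0.0042,-0.0001,0,0],
    [0.0048,-0.0002,0,0],
    [0.0054,-0.0002,0,0],
    [0.006,-0.0002,0,0]
  ]
}}

```text
time_s: 5.98
eef_pos: [0.501, 0.0363, 0.0508]
eef_rot: [[-0.999, 0.032, -0.011], [0.032, 0.999, -0.0], [0.011, -0.001, -1.0]]
ft_force: [-9.9, -0.4, 15.8]
opening: 0.0167
grip_force: 60.2
```

>>> {"op": "step_arm", "data": {
  "rows": [
    [0.0003,0,0,0],
    [0.0006,0,0,0],
    [0.0009,0,0,0],
    [0.0012,0,0,0],
    [0.0015,0,0,0],
    [0.0018,0,0,0],
    [0.0021,-0.0001,0,0],
    [0.0024,-0.0001,0,0],
    [0.0027,-0.0001,0,0],
    [0.003,-0.0001,0,0]
  ]
}}

```text
time_s: 6.82
eef_pos: [0.504, 0.0362, 0.0508]
eef_rot: [[-0.999, 0.032, -0.011], [0.032, 0.999, -0.0], [0.011, -0.001, -1.0]]
ft_force: [-9.8, 1.0, 14.6]
opening: 0.0167
grip_force: 60.2
```

>>> {"op": "step_arm", "data": {
  "rows": [
    [0.0003,0,0,0],
    [0.0006,0,0,0],
    [0.0009,0,0,0],
    [0.0012,0,0,0],
    [0.0015,0,0,0],
    [0.0018,0,0,0],
    [0.0021,-0.0001,0,0],
    [0.0024,-0.0001,0,0],
    [0.0027,-0.0001,0,0],
    [0.003,-0.0001,0,0]
  ]
}}

```text
time_s: 7.65
eef_pos: [0.5054, 0.0361, 0.0508]
eef_rot: [[-0.999, 0.032, -0.014], [0.032, 1.0, -0.0], [0.014, -0.001, -1.0]]
ft_force: [-13.1, 0.4, 18.5]
opening: 0.0168
grip_force: 60.5
```

>>> {"op": "step_arm", "data": {
  "rows": [
    [0.0003,0,0,0],
    [0.0006,0,0,0],
    [0.0009,0,0,0],
    [0.0012,0,0,0],
    [0.0014,0,0,0],
    [0.0016,0,0,0],
    [0.0018,-0.0001,0,0],
    [0.0019,-0.0001,0,0],
    [0.002,-0.0001,0,0],
    [0.0021,-0.0001,0,0]
  ]
}}

```text
time_s: 8.48
eef_pos: [0.5064, 0.0361, 0.0508]
eef_rot: [[-0.999, 0.031, -0.016], [0.031, 1.0, -0.0], [0.016, -0.001, -1.0]]
ft_force: [-14.3, 0.2, 19.1]
opening: 0.0167
grip_force: 60.7
```

```bash
cat > f.py <<'E'
from h import *
F=[];
for i in range(5):
    r.get_image('wrist'); s=r.observe(); F.append(s['ft_force'])
print(s['time_s'],np.mean(F,0).round(2),np.std(F,0).round(2),np.round(s['eef_pos'],5))
E
python3 f.py
```

```text
8.7333 [-14.25   0.71  19.6 ] [0.52 0.44 0.58] [0.50639 0.03608 0.05078]
```

>>> {"op": "step_arm", "data": {
  "rows": [
    [0.0001,0,0,0],
    [0.0002,0,0,0],
    [0.0003,0,0,0],
    [0.0004,0,0,0],
    [0.0005,0,0,0],
    [0.0006,0,0,0],
    [0.0007,0,0,0],
    [0.0007,0,0,0],
    [0.0007,0,0,0],
    [0.0007,0,0,0]
  ]
}}

```text
time_s: 9.57
eef_pos: [0.5067, 0.0361, 0.0508]
eef_rot: [[-0.999, 0.032, -0.017], [0.032, 1.0, -0.0], [0.017, -0.001, -1.0]]
ft_force: [-14.1, 1.4, 20.4]
opening: 0.0172
grip_force: 60.8
```

```bash
python3 f.py
```

```text
9.8167 [-15.22   0.91  20.56] [0.28 0.5  0.21] [0.50673 0.03609 0.05077]
```

>>> {"op": "step_arm", "data": {
  "rows": [
    [-0.001,0,0,0],
    [-0.002,0,0,0],
    [-0.003,0,0,0],
    [-0.004,0,0,0],
    [-0.005,0,0,0],
    [-0.006,0,0,0],
    [-0.007,0,0,0],
    [-0.007,0,0,0],
    [-0.007,0,0,0],
    [-0.007,0,0,0]
  ]
}}

```text
time_s: 10.65
eef_pos: [0.5068, 0.0361, 0.0508]
eef_rot: [[-0.999, 0.032, -0.003], [0.032, 0.999, 0.0], [0.003, 0.0, -1.0]]
ft_force: [-4.1, 0.4, 8.3]
opening: 0.017
grip_force: 59.2
```

>>> {"op": "step_arm", "data": {
  "rows": [
    [0,0,0,0],
    [0,0,0,0],
    [0,0,0,0],
    [0,0,0,0],
    [0,0,0,0],
    [0,0,0,0],
    [0,0,0,0],
    [0,0,0.01,0],
    [0,0,0.03,0],
    [0,0,0.05,0]
  ],
  "gripper": 0.3
}}

```text
time_s: 11.48
eef_pos: [0.5077, 0.0359, 0.1009]
eef_rot: [[-0.999, 0.032, -0.002], [0.032, 0.999, -0.0], [0.002, -0.0, -1.0]]
ft_force: [0.9, 0.1, -0.5]
opening: 0.0554
grip_force: 0.0
```

Run:
```python
from h import *
from m import *
d=grab('scene','s2'); d0=load('scene0')
for t in(d0,d):
  for k in('blue','red','orange'):
    for a,c,p in blobs(t,k):
        w=pts(t,p); 
        if a<100 and .45<w[:,0].mean()<.6 and w[:,2].mean()<.09: print(k,a,c.round(1),w.mean(0).round(4))
  print()
cv2.imwrite('pics/s2c.png',cv2.resize(d['pixels'][150:330,200:440],(720,540),interpolation=2))
s=r.observe(); print(np.round(s['eef_pos'],4),np.round(s['ft_force'],2),s['time_s'])
```

```text
blue 51 [252.3 222.2] [0.475  0.0361 0.0774]
blue 59 [290.8 252.5] [ 0.4715 -0.0588  0.0881]
red 9 [276.8 219.1] [0.5315 0.034  0.0382]
red 11 [313.5 247.2] [ 0.5322 -0.0559  0.0396]
red 10 [361.9 250.9] [ 0.5859 -0.1194  0.0391]
orange 65 [391.3 258. ] [ 0.5774 -0.1772  0.087 ]

blue 26 [265.9 213. ] [0.5056 0.0345 0.0774]
red 10 [287.7 211.2] [0.5586 0.0328 0.0387]
red 11 [313.5 247.2] [ 0.5326 -0.0556  0.0389]
red 10 [361.9 250.9] [ 0.5858 -0.1195  0.0393]
orange 65 [391.3 258. ] [ 0.584  -0.1745  0.0773]

[0.5106 0.0361 0.1049] [ 1.   -0.02  2.45] 11.5333
```

View pics/s2c.png

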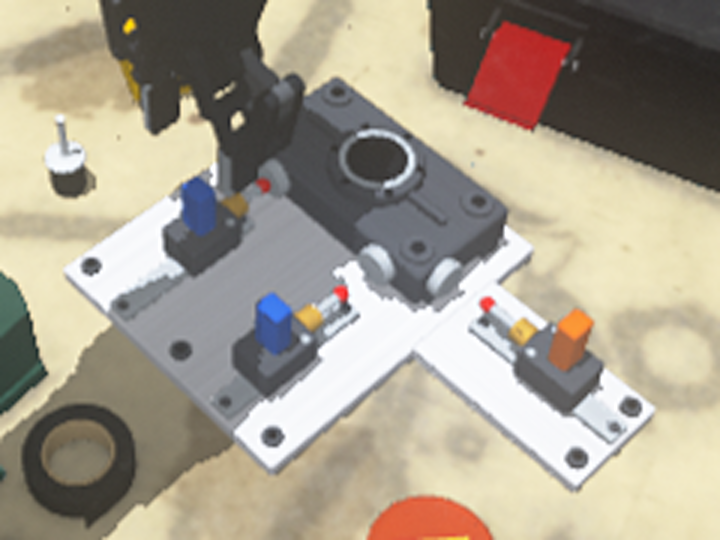

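The crop shows the left ball on its boss at (268,185), with everything else in place. Next is the right probe.

>>> {"op": "step_arm", "data": {
  "rows": [
    [-0.003,-0.01,0.01,0],
    [-0.008,-0.03,0.015,0],
    [-0.016,-0.05,0.015,0],
    [-0.024,-0.07,0.015,0],
    [-0.03,-0.084,0.01,0],
    [-0.0316,-0.0895,0,0],
    [-0.0316,-0.0895,-0.015,0],
    [-0.0316,-0.0895,-0.03,0],
    [-0.0316,-0.0895,-0.043,0],
    [-0.0316,-0.0895,-0.05,0]
  ]
}}

```text
time_s: 12.37
eef_pos: [0.4753, -0.0545, 0.0493]
eef_rot: [[-0.999, 0.033, -0.003], [0.033, 0.999, -0.0], [0.003, -0.0, -1.0]]
ft_force: [0.2, 0.9, 0.3]
opening: 0.0555
grip_force: 0.0
```

>>> {"op": "step_arm", "data": {
  "rows": [
    [0,0,0,0],
    [0,0,0,0],
    [0,0,0,0],
    [0,0,0,0],
    [0,0,0,0],
    [0,0,0,0],
    [0,0,0,0],
    [0,0,0,0],
    [0,0,0,0],
    [0,0,0,0]
  ],
  "gripper": -1
}}

```text
time_s: 13.2
eef_pos: [0.4771, -0.053, 0.0512]
eef_rot: [[-1.0, 0.031, 0.001], [0.031, 1.0, 0.001], [-0.001, 0.001, -1.0]]
ft_force: [-1.2, 1.8, 6.0]
opening: 0.0169
grip_force: 59.5
```

>>> {"op": "step_arm", "data": {
  "rows": [
    [0.002,-0.0001,0,0],
    [0.004,-0.0001,0,0],
    [0.006,-0.0002,0,0],
    [0.008,-0.0003,0,0],
    [0.01,-0.0003,0,0],
    [0.0115,-0.0004,0,0],
    [0.013,-0.0004,0,0],
    [0.0145,-0.0005,0,0],
    [0.0155,-0.0005,0,0],
    [0.0165,-0.0005,0,0]
  ]
}}

```text
time_s: 14.03
eef_pos: [0.4879, -0.0533, 0.0512]
eef_rot: [[-0.999, 0.031, -0.01], [0.031, 1.0, 0.001], [0.01, 0.001, -1.0]]
ft_force: [-10.2, 2.7, 16.6]
opening: 0.017
grip_force: 60.9
```

>>> {"op": "step_arm", "data": {
  "rows": [
    [0.0005,0,0,0],
    [0.001,0,0,0],
    [0.0015,0,0,0],
    [0.002,-0.0001,0,0],
    [0.0025,-0.0001,0,0],
    [0.003,-0.0001,0,0],
    [0.0035,-0.0001,0,0],
    [0.004,-0.0001,0,0],
    [0.0045,-0.0001,0,0],
    [0.005,-0.0002,0,0]
  ]
}}

```text
time_s: 14.87
eef_pos: [0.4929, -0.0536, 0.0512]
eef_rot: [[-0.999, 0.031, -0.01], [0.031, 1.0, 0.001], [0.01, 0.001, -1.0]]
ft_force: [-10.0, 3.0, 15.4]
opening: 0.0172
grip_force: 60.9
```

>>> {"op": "step_arm", "data": {
  "rows": [
    [0.0004,0,0,0],
    [0.0008,0,0,0],
    [0.0012,0,0,0],
    [0.0016,0,0,0],
    [0.002,-0.0001,0,0],
    [0.0024,-0.0001,0,0],
    [0.0028,-0.0001,0,0],
    [0.0032,-0.0001,0,0],
    [0.0036,-0.0001,0,0],
    [0.004,-0.0001,0,0]
  ]
}}

```text
time_s: 15.7
eef_pos: [0.497, -0.0537, 0.0512]
eef_rot: [[-0.999, 0.031, -0.01], [0.031, 1.0, 0.001], [0.01, 0.001, -1.0]]
ft_force: [-9.9, 3.4, 15.0]
opening: 0.017
grip_force: 60.9
```

>>> {"op": "step_arm", "data": {
  "rows": [
    [0.0003,0,0,0],
    [0.0006,0,0,0],
    [0.0009,0,0,0],
    [0.0012,0,0,0],
    [0.0015,0,0,0],
    [0.0018,0,0,0],
    [0.0021,-0.0001,0,0],
    [0.0024,-0.0001,0,0],
    [0.0027,-0.0001,0,0],
    [0.003,-0.0001,0,0]
  ]
}}

```text
time_s: 16.53
eef_pos: [0.4991, -0.0538, 0.0512]
eef_rot: [[-0.999, 0.032, -0.012], [0.032, 1.0, 0.001], [0.012, 0.001, -1.0]]
ft_force: [-12.0, 3.0, 17.8]
opening: 0.017
grip_force: 61.0
```

>>> {"op": "step_arm", "data": {
  "rows": [
    [0.0003,0,0,0],
    [0.0006,0,0,0],
    [0.0009,0,0,0],
    [0.0012,0,0,0],
    [0.0015,0,0,0],
    [0.0018,0,0,0],
    [0.0021,-0.0001,0,0],
    [0.0024,-0.0001,0,0],
    [0.0027,-0.0001,0,0],
    [0.003,-0.0001,0,0]
  ]
}}

```text
time_s: 17.37
eef_pos: [0.5005, -0.0538, 0.0512]
eef_rot: [[-0.999, 0.032, -0.015], [0.032, 0.999, 0.001], [0.015, 0.001, -1.0]]
ft_force: [-14.5, 1.8, 19.6]
opening: 0.0167
grip_force: 61.3
```

```bash
python3 f.py
```

```text
17.6167 [-13.9    2.56  19.24] [0.51 0.43 0.4 ] [ 0.50051 -0.05383  0.05117]
```

>>> {"op": "step_arm", "data": {
  "rows": [
    [0.0001,0,0,0],
    [0.0002,0,0,0],
    [0.0003,0,0,0],
    [0.0004,0,0,0],
    [0.0005,0,0,0],
    [0.0006,0,0,0],
    [0.0007,0,0,0],
    [0.0008,0,0,0],
    [0.0008,0,0,0],
    [0.0008,0,0,0]
  ]
}}

```text
time_s: 18.45
eef_pos: [0.5008, -0.0538, 0.0512]
eef_rot: [[-0.999, 0.032, -0.016], [0.032, 0.999, 0.001], [0.016, 0.001, -1.0]]
ft_force: [-14.1, 3.4, 19.8]
opening: 0.0172
grip_force: 61.3
```

```bash
python3 f.py
```

```text
18.7 [-14.91   3.11  20.07] [0.58 0.19 0.23] [ 0.50082 -0.05385  0.05116]
```

>>> {"op": "step_arm", "data": {
  "rows": [
    [-0.001,0,0,0],
    [-0.002,0,0,0],
    [-0.003,0,0,0],
    [-0.004,0,0,0],
    [-0.005,0,0,0],
    [-0.006,0,0,0],
    [-0.007,0,0,0],
    [-0.007,0,0,0],
    [-0.007,0,0,0],
    [-0.007,0,0,0]
  ]
}}

```text
time_s: 19.53
eef_pos: [0.5008, -0.0539, 0.0512]
eef_rot: [[-1.0, 0.031, -0.002], [0.031, 1.0, 0.001], [0.002, 0.001, -1.0]]
ft_force: [-3.4, 2.8, 8.5]
opening: 0.0174
grip_force: 59.7
```

>>> {"op": "step_arm", "data": {
  "rows": [
    [0,0,0,0],
    [0,0,0,0],
    [0,0,0,0],
    [0,0,0,0],
    [0,0,0,0],
    [0,0,0,0],
    [0,0,0.01,0],
    [0,0,0.03,0],
    [0,0,0.055,0],
    [0,0,0.08,0]
  ],
  "gripper": 0.3
}}

```text
time_s: 20.37
eef_pos: [0.5015, -0.0546, 0.1315]
eef_rot: [[-0.999, 0.032, -0.001], [0.032, 0.999, -0.0], [0.001, -0.0, -1.0]]
ft_force: [0.5, 0.3, 0.1]
opening: 0.0556
grip_force: 0.0
```

Run:
```python
from h import *
s=r.observe(); print(np.round(s['eef_pos'],4),np.round(s['qpos'],2),s['time_s'])
```

```text
[ 0.5015 -0.0546  0.1315] [ 0.06  0.53  0.01  1.96 -0.01  0.66  1.61] 20.3667
```

>>> {"op": "step_arm", "data": {
  "rows": [
    [0.006,-0.009,0.01,-0.11],
    [0.012,-0.018,0.02,-0.22],
    [0.02,-0.03,0.02,-0.33],
    [0.03,-0.044,0.02,-0.44],
    [0.04,-0.058,0.02,-0.55],
    [0.05,-0.073,0.02,-0.66],
    [0.06,-0.088,0.02,-0.77],
    [0.07,-0.103,0.02,-0.88],
    [0.077,-0.113,0.02,-0.99],
    [0.0817,-0.1198,0.02,-1.1]
  ]
}}

```text
time_s: 21.2
eef_pos: [0.5842, -0.176, 0.1511]
eef_rot: [[-0.419, 0.908, 0.001], [0.908, 0.419, -0.001], [-0.001, 0.001, -1.0]]
ft_force: [-0.7, 0.2, 0.5]
opening: 0.0557
grip_force: 0.0
```

>>> {"op": "step_arm", "data": {
  "rows": [
    [0,0,0,-0.1],
    [0,0,0,-0.2],
    [0,0,0,-0.3],
    [0,0,0,-0.4],
    [0,0,0,-0.471],
    [0,0,0,-0.471],
    [0,0,0,-0.471],
    [0,0,0,-0.471],
    [0,0,0,-0.471],
    [0,0,0,-0.471]
  ]
}}

```text
time_s: 22.03
eef_pos: [0.5836, -0.1744, 0.1504]
eef_rot: [[0.031, 1.0, 0.0], [1.0, -0.031, 0.0], [0.0, 0.0, -1.0]]
ft_force: [0.3, 1.3, 0.3]
opening: 0.0555
grip_force: 0.0
```

Run:
```python
from h import *
from m import *
d=grab('wrist','w3'); s=r.observe(); print(np.round(s['eef_pos'],4),np.round(s['ft_force'],2),s['time_s'])
for a,c,p in blobs(d,'orange',40):
    w=pts(d,p); w=w[(w[:,2]>.072)&(w[:,2]<.085)]
    if len(w)>20: print(a,c.round(0),(w.min(0)/2+w.max(0)/2).round(4),w.mean(0).round(4),w.min(0).round(4),w.max(0).round(4))
```

```text
[ 0.5836 -0.1744  0.1504] [-0.44  0.53 -0.89] 22.0833
```

View pics/w3.png

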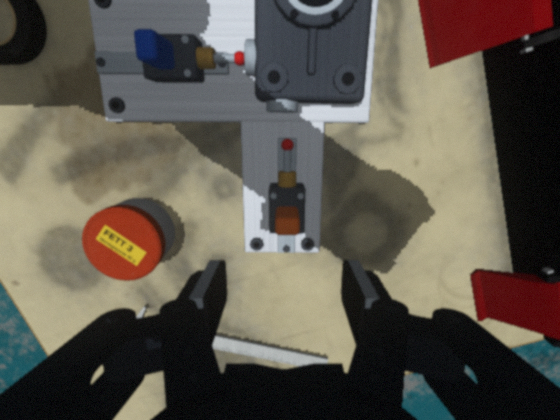

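The wrist view has the orange handle at (288,220) between the fingers at columns 215 and 355. The right probe's ball bears on its boss at (240,58). I'll descend, grip and slide.

>>> {"op": "step_arm", "data": {
  "rows": [
    [0.0005,0,-0.015,0],
    [0.0005,0,-0.035,0],
    [0.0005,0,-0.055,0],
    [0.0005,0,-0.07,0],
    [0.0005,0,-0.082,0],
    [0.0005,0,-0.09,0],
    [0.0005,0,-0.096,0],
    [0.0005,0,-0.1,0],
    [0.0005,0,-0.1,0],
    [0.0005,0,-0.1,0]
  ]
}}

```text
time_s: 22.92
eef_pos: [0.5846, -0.1746, 0.0507]
eef_rot: [[0.032, 0.999, 0.001], [0.999, -0.032, -0.0], [-0.0, 0.001, -1.0]]
ft_force: [-0.0, -0.0, 0.3]
opening: 0.0555
grip_force: 0.0
```

>>> {"op": "step_arm", "data": {
  "rows": [
    [0,0,0,0],
    [0,0,0,0],
    [0,0,0,0],
    [0,0,0,0],
    [0,0,0,0],
    [0,0,0,0],
    [0,0,0,0],
    [0,0,0,0],
    [0,0,0,0],
    [0,0,0,0]
  ],
  "gripper": -1
}}

```text
time_s: 23.75
eef_pos: [0.586, -0.1746, 0.0513]
eef_rot: [[0.032, 0.999, 0.004], [0.999, -0.032, -0.001], [-0.001, 0.004, -1.0]]
ft_force: [4.3, 0.8, 4.6]
opening: 0.0169
grip_force: 59.4
```

>>> {"op": "step_arm", "data": {
  "rows": [
    [0.0,0.0015,0,0],
    [0.0001,0.003,0,0],
    [0.0001,0.0045,0,0],
    [0.0002,0.006,0,0],
    [0.0002,0.0075,0,0],
    [0.0003,0.009,0,0],
    [0.0003,0.0105,0,0],
    [0.0004,0.012,0,0],
    [0.0004,0.013,0,0],
    [0.0005,0.014,0,0]
  ]
}}

```text
time_s: 24.58
eef_pos: [0.5862, -0.1684, 0.0513]
eef_rot: [[0.036, 0.999, 0.006], [0.999, -0.036, -0.012], [-0.012, 0.006, -1.0]]
ft_force: [6.6, -9.9, -0.8]
opening: 0.017
grip_force: 58.7
```

>>> {"op": "step_arm", "data": {
  "rows": [
    [0.0,0.0004,0,0],
    [0.0,0.0008,0,0],
    [0.0,0.0012,0,0],
    [0.0,0.0016,0,0],
    [0.0001,0.002,0,0],
    [0.0001,0.0024,0,0],
    [0.0001,0.0028,0,0],
    [0.0001,0.0032,0,0],
    [0.0001,0.0036,0,0],
    [0.0001,0.004,0,0]
  ]
}}

```text
time_s: 25.42
eef_pos: [0.5864, -0.1645, 0.0513]
eef_rot: [[0.036, 0.999, 0.006], [0.999, -0.036, -0.012], [-0.012, 0.006, -1.0]]
ft_force: [5.8, -9.7, -0.3]
opening: 0.0166
grip_force: 58.7
```

>>> {"op": "step_arm", "data": {
  "rows": [
    [0.0004,0.0005,0,0],
    [0.0008,0.001,0,0],
    [0.0012,0.0015,0,0],
    [0.0015,0.002,0,0],
    [0.0016,0.0025,0,0],
    [0.0016,0.003,0,0],
    [0.0016,0.0035,0,0],
    [0.0016,0.004,0,0],
    [0.0016,0.0045,0,0],
    [0.0017,0.005,0,0]
  ]
}}

```text
time_s: 26.25
eef_pos: [0.5866, -0.1597, 0.0513]
eef_rot: [[0.036, 0.999, 0.003], [0.999, -0.036, -0.012], [-0.012, 0.004, -1.0]]
ft_force: [3.5, -10.8, 2.6]
opening: 0.0166
grip_force: 59.0
```

>>> {"op": "step_arm", "data": {
  "rows": [
    [0.0,0.0003,0,0],
    [0.0,0.0006,0,0],
    [0.0,0.0009,0,0],
    [0.0,0.0012,0,0],
    [0.0,0.0015,0,0],
    [0.0001,0.0018,0,0],
    [0.0001,0.0021,0,0],
    [0.0001,0.0024,0,0],
    [0.0001,0.0027,0,0],
    [0.0001,0.003,0,0]
  ]
}}

```text
time_s: 27.08
eef_pos: [0.5866, -0.1567, 0.0513]
eef_rot: [[0.036, 0.999, 0.003], [0.999, -0.036, -0.012], [-0.012, 0.004, -1.0]]
ft_force: [3.4, -9.3, 1.8]
opening: 0.0171
grip_force: 59.0
```

>>> {"op": "step_arm", "data": {
  "rows": [
    [0.0,0.0003,0,0],
    [0.0,0.0006,0,0],
    [0.0,0.0009,0,0],
    [0.0,0.0012,0,0],
    [0.0,0.0015,0,0],
    [0.0001,0.0018,0,0],
    [0.0001,0.0021,0,0],
    [0.0001,0.0024,0,0],
    [0.0001,0.0027,0,0],
    [0.0001,0.003,0,0]
  ]
}}

```text
time_s: 27.92
eef_pos: [0.5868, -0.1542, 0.0513]
eef_rot: [[0.036, 0.999, 0.003], [0.999, -0.036, -0.013], [-0.013, 0.004, -1.0]]
ft_force: [3.6, -11.1, 1.3]
opening: 0.0171
grip_force: 59.0
```

>>> {"op": "step_arm", "data": {
  "rows": [
    [0.0,0.0004,0,0],
    [0.0,0.0008,0,0],
    [0.0,0.0012,0,0],
    [0.0,0.0016,0,0],
    [0.0001,0.002,0,0],
    [0.0001,0.0024,0,0],
    [0.0001,0.0028,0,0],
    [0.0001,0.0032,0,0],
    [0.0001,0.0036,0,0],
    [0.0001,0.0036,0,0]
  ]
}}

```text
time_s: 28.75
eef_pos: [0.5868, -0.1526, 0.0513]
eef_rot: [[0.038, 0.999, 0.004], [0.999, -0.038, -0.015], [-0.015, 0.004, -1.0]]
ft_force: [3.7, -14.4, 0.1]
opening: 0.0167
grip_force: 58.8
```

```bash
python3 f.py
```

```text
29.0 [  4.05 -13.73   0.34] [0.45 0.17 0.52] [ 0.58679 -0.15259  0.05129]
```

>>> {"op": "step_arm", "data": {
  "rows": [
    [0,0.0002,0,0],
    [0,0.0004,0,0],
    [0,0.0006,0,0],
    [0,0.0008,0,0],
    [0,0.001,0,0],
    [0,0.0012,0,0],
    [0,0.0013,0,0],
    [0,0.0013,0,0],
    [0,0.0013,0,0],
    [0,0.0013,0,0]
  ]
}}

```text
time_s: 29.83
eef_pos: [0.5868, -0.1521, 0.0513]
eef_rot: [[0.038, 0.999, 0.004], [0.999, -0.038, -0.017], [-0.016, 0.005, -1.0]]
ft_force: [4.8, -14.6, -0.6]
opening: 0.0167
grip_force: 58.7
```

```bash
python3 f.py
```

```text
30.0833 [  4.55 -14.45  -0.32] [0.16 0.4  0.22] [ 0.58682 -0.15215  0.05131]
```

>>> {"op": "step_arm", "data": {
  "rows": [
    [0,0.0003,0,0],
    [0,0.0003,0,0],
    [0,-0.001,0,0],
    [0,-0.0025,0,0],
    [0,-0.004,0,0],
    [0,-0.0055,0,0],
    [0,-0.007,0,0],
    [0,-0.008,0,0],
    [0,-0.008,0,0],
    [0,-0.008,0,0]
  ]
}}

```text
time_s: 30.92
eef_pos: [0.5868, -0.152, 0.0512]
eef_rot: [[0.034, 0.999, 0.002], [0.999, -0.034, -0.005], [-0.005, 0.002, -1.0]]
ft_force: [2.1, -3.3, 4.9]
opening: 0.0169
grip_force: 59.6
```

>>> {"op": "step_arm", "data": {
  "rows": [
    [0,0,0,0],
    [0,0,0,0],
    [0,0,0,0],
    [0,0,0,0],
    [0,0,0,0],
    [0,0,0,0],
    [0,0,0.01,0],
    [0,0,0.03,0],
    [0,0,0.055,0],
    [0,0,0.08,0]
  ],
  "gripper": 0.3
}}

```text
time_s: 31.75
eef_pos: [0.5863, -0.1484, 0.1315]
eef_rot: [[0.032, 0.999, -0.001], [0.999, -0.032, 0.0], [0.0, -0.001, -1.0]]
ft_force: [0.7, 0.5, -1.0]
opening: 0.0554
grip_force: 0.0
```

>>> {"op": "step_arm", "data": {
  "rows": [
    [0,-0.01,0.02,0],
    [0,-0.02,0.04,0],
    [0,-0.03,0.06,0],
    [0,-0.04,0.08,0],
    [0,-0.05,0.1,0],
    [0,-0.06,0.1,0],
    [0,-0.07,0.1,0],
    [0,-0.08,0.1,0],
    [0,-0.08,0.1,0],
    [0,-0.08,0.1,0]
  ]
}}

```text
time_s: 32.58
eef_pos: [0.5859, -0.2288, 0.2289]
eef_rot: [[0.033, 0.999, -0.003], [0.999, -0.033, 0.001], [0.001, -0.003, -1.0]]
ft_force: [0.0, 0.8, 0.0]
opening: 0.0555
grip_force: 0.0
```

Run:
```python
from h import *
from m import *
d=grab('scene','s4'); d0=load('scene0')
for t in(d0,d):
  P={}
  for k in('blue','red','orange'):
    for a,c,p in blobs(t,k):
        w=pts(t,p); w=w[(w[:,2]>.03)&(w[:,2]<.0785)&((w[:,2]>.076)|(k=='red'))]
        if a<100 and len(w)>3 and .45<w[:,0].mean()<.62: print(k,a,c.round(1),w.mean(0).round(4))
  print()
cv2.imwrite('pics/s4c.png',cv2.resize(d['pixels'][150:330,200:440],(720,540),interpolation=2))
s=r.observe(); print(np.round(s['eef_pos'],4),np.round(s['ft_force'],2),s['time_s'])
g=[cv2.GaussianBlur(cv2.cvtColor(x['pixels'],6),(0,0),1).astype(np.float32)[185:205,310:335] for x in(d0,d)]
print('hub shift px',cv2.phaseCorrelate(*g))
```

```text
blue 51 [252.3 222.2] [0.4757 0.0362 0.0774]
blue 59 [290.8 252.5] [ 0.4773 -0.0535  0.0774]
red 9 [276.8 219.1] [0.5315 0.034  0.0382]
red 11 [313.5 247.2] [ 0.5322 -0.0559  0.0396]
red 10 [361.9 250.9] [ 0.5859 -0.1194  0.0391]
orange 65 [391.3 258. ] [ 0.5841 -0.1746  0.0772]

blue 51 [265.5 213. ] [0.5054 0.0348 0.0773]
blue 50 [301.8 244.4] [ 0.5016 -0.055   0.0774]
red 10 [287.7 211.2] [0.5587 0.0329 0.0386]
red 12 [322.5 240.3] [ 0.5545 -0.0567  0.039 ]
red 16 [352.9 243.6] [ 0.587  -0.0987  0.0392]
orange 9 [383.4 248.1] [ 0.5897 -0.1567  0.0772]

[ 0.5863 -0.2278  0.2289] [ 0.34 -0.46 -1.22] 32.6333
hub shift px ((0.45827742408682504, -0.01798627800166841), 0.9999284328818321)
```

View pics/s4c.png

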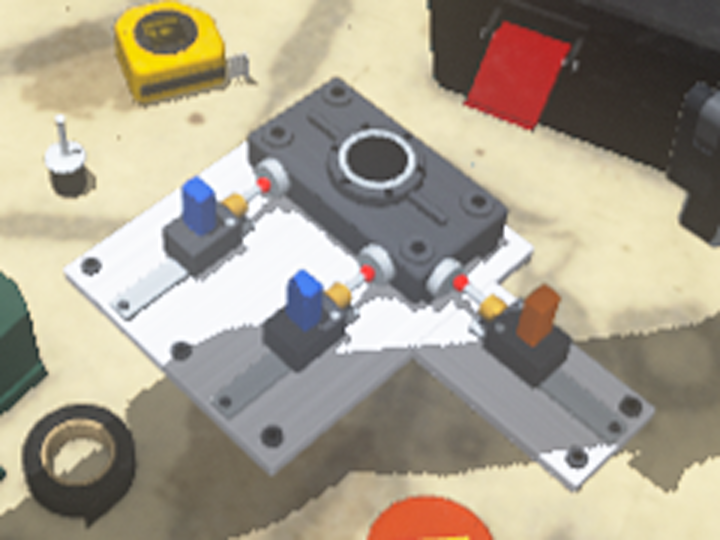

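The final view shows all three red balls on their bosses, at crop pixels (265,185), (368,272) and (460,283), and the bystanders untouched. One last check: whether the casting moved, using the saved pictures.

Run:
```python
from h import *
G=[cv2.cvtColor(load(t)['pixels'],6).astype(np.float32) for t in('scene0','s2','s4')]
for nm,(y0,y1,x0,x1) in dict(casting=(172,250,283,372),tape=(148,185,235,285),hub=(190,215,308,342)).items():
    print(nm,[np.round(cv2.phaseCorrelate(G[a][y0:y1,x0:x1].copy(),G[b][y0:y1,x0:x1].copy(),cv2.createHanningWindow((x1-x0,y1-y0),5))[0],3).tolist() for a,b in((0,1),(1,2),(0,2))],
     [float(np.abs(G[a]-G[b])[y0:y1,x0:x1].mean().round(2)) for a,b in((0,1),(1,2),(0,2))])
```

```text
casting [[0.04, 0.165], [-0.031, -0.128], [-0.014, 0.016]] [26.399999618530273, 25.760000228881836, 5.53000020980835]
tape [[11.841, 11.205], [-11.907, -11.541], [0.014, -0.012]] [95.37999725341797, 96.4000015258789, 1.1200000047683716]
hub [[-0.004, 0.732], [0.026, 0.314], [-0.058, 0.525]] [21.040000915527344, 20.219999313354492, 1.409999966621399]
```

```bash
python3 -c "
from workcell import r
print(r.finish_job())"
```

```text
the job is handed in; nothing more can be done
None
```

I've handed the job in at about 33 s: left, right, then end probe each bear on their boss at about 5 N (estimated 4.6–5.3 N), with no casting movement visible and nothing else disturbed.

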